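# Swap the model house's plain roof for the solar roof in the drawer

## Robot

A 7-joint arm with a two-finger parallel gripper is mounted at the origin on the work surface. World frame = base frame: x ahead of the robot, y to its left, z up, the work surface at z = 0. Lengths are in m, angles in rad, forces in N, time in s.
With the tool pointing down it reaches from about 0.35 to 0.9 m from the base axis. Payload 19.9 kg.
Tool frame: the origin (TCP) lies on the centre line of the jaws, within the pads' length; the fingertips stand 25 mm ahead of it and the grasp point (between the pads) lies 6 mm ahead of it; z points along the fingers, y is the line along which they close (so a half turn about z gives the same grasp; the last joint's range is limited). The gripper opens to 85 mm and grips with 20 to 120 N. Pads are 22 mm wide; open, the fingers measure 114 mm over their backs; the gripper's body (76 mm by 85 mm) begins 54 mm behind the grasp point. The pads swing forward as they close: fully open they stand 13 mm farther back than shut.
Start: joints at [-1.304, 0.417, -0.01, 1.614, 0.005, 1.111, -0.053], TCP at [0.189, 0.596, 0.256] pointing down, gripper open.
Joint ranges: [-2.81, 2.81], [-0.39, 2.02], [-1.27, 1.25], [0.06, 2.57], [-1.19, 4.33], [0.19, 2], [-2.82, 2.82]. Speed limits (rad/s): [1.89, 1.89, 2.39, 2.39, 3.01, 3.01, 3.01].

## Interface

Orientations are given as a unit quaternion [x, y, z, w].
In Python, from station import telemetry, viewer, workorder gives the robot as it stands.
- The arm moves only by the tool play_rows, never from a script. Its argument "plan" is a list of rows, each a list of 7 numbers: the turn, a rotation vector about the world's x, y, z each as a share of 1.5 rad, from -1 to 1, then the shift along the world's x, y, z each as a share of 0.15 m, from -1 to 1, then the opening, from 0 (shut) to 1 (fully open). A call has 1 to 8 rows; each row is the pose to reach, as a shift and turn from the pose commanded when the call began; what a row does not reach only later rows make up. A row lasts 1/10 s, in which the tool goes at most 50 mm and 8.59 degrees, less where a joint would pass 70% of its speed; a pose out of reach is approached as far as the arm can. A call with a number of a shift or a turn outside -1 to 1 is refused whole. A call with a gripper value outside its range is refused whole. The fingers move at their own pace and stop on an object; "newtons" is the grip in N (left out, the last holds). Time passes only in rows, so rows that repeat a pose let the fingers close. It gives the time, the measured TCP pose, the force, the opening and the grip force at its end, in the units of the state.
- telemetry.get_state(): the state, without advancing time (a new reading comes with each control period).
- viewer.grab_frame(name): name is "scene" or "top" or "wrist"; returns the picture (400x640x3 uint8, red, green, blue); there is no depth.
- viewer.calibration(name): a dict with "intrinsics" (3x3 intrinsics, pixels), "k1" (the pictures are not rectified: a ray, as slopes to the right and down, at radius r is drawn at 1 + k1 r^2 times it, then the intrinsics apply), "T" (4x4, takes a point from camera to world coordinates). Camera axes: x right, y down, z forward; pixel columns grow to the right and rows downward; lengths in m; the calibration is good to about 2 mm. A picture is of the moment at which its call begins: read the wrist's pose just before it. calibration takes no time and is no camera call; for the wrist camera it gives the pose at the moment of the call.
- workorder.job_done(): hands the job in; it is judged then, once.
The state is a dict: "time_s": time; "qpos": joint angles; "qd": joint speeds; "tau": joint torques, N m; "position": TCP position; "tool_rot": TCP orientation; "ft_force": force on the tool from outside, world axes, zero at the start; "torque": the same for the moment, N m; "opening": finger opening in m; "grip_force": force on a finger pad.
Only numpy, scipy, OpenCV 4.12 (cv2) and the standard library are available. Lean on these libraries where they do the work, as an engineer would, in place of code of your own. Each camera call takes 0.05 s, during which the arm holds its last target. There are 200 camera calls.

## Task

Pull the cabinet's drawer all the way out to its stop, lift the plain roof (the one with the chimney) off the model house and set it down upright in the empty middle bay of the drawer, then take the solar roof from the drawer and seat it squarely and centrally on the house with its ridge along the house. Finally push the drawer fully shut with the battery box still in its bay, let go of everything and leave the other things on the table and cabinet where they are.

Things in the scene. Friction and masses are not known exactly. Their poses are not given: they have to be found in the camera images.
- drawer (a joint): travel of the drawer in m: 0 fully shut, 0.17 out at its stop; it starts between 0 and 0.012. It stays where it is left; about 2 N moves it slowly. It slides along the -x axis of handle (towards the robot).
- handle (a point): middle of the drawer's round steel bar handle: 12 mm thick, 130 mm long along y, 55 mm in front of the drawer front, on two stems 116 mm apart, 92 mm above the table. It moves with the drawer; x points into the cabinet (push), -x is the pulling direction, z up. The grey drawer front rises 4 mm, the cabinet 20 mm above it.
- cabinet_front (a point): middle of the top front edge of the white one-drawer cabinet, 280 deep (x), 400 wide (y), 112 mm high, fixed to the table, turned by up to 0.12 rad; x points to its back. The drawer front is flush with this edge when shut. A roof in the drawer clears its top board by 14 mm.
- middle_bay (a point): floor centre of the drawer's middle bay, empty at the start, 20 mm above the table; moves with the drawer, axes as handle, 136 mm further in (+x) than it. Three bays side by side, each 132 (x) by 116 mm (y), centres 121 mm apart, walls 44 mm above the floor. At the stop the bay centres are 89 mm in front of the cabinet.
- solar_ridge (a point): loose plywood gable roof with dark solar cells on both slopes: 110 long (x), 84 wide (y), 66 mm high, 40 degree slopes, open below, 0.11 to 0.22 kg. On top along x a ridge rail 16 wide, 100 long, rising 29 mm: grip it across y. Site: middle of the rail, 14 mm below its top, 52 mm above the eaves it stands on. Starts in the left or right bay, ridge along it within 0.05 rad.
- plain_ridge (a point): loose plain roof, seated on the house: same shape, size and ridge rail as the solar roof, bare plywood with thin battens, 0.10 to 0.20 kg, and a 14 mm square chimney (cap 18 mm) 5 mm lower than the rail, 42 mm along x and 21 mm along y from the point. Site: middle of the rail, 14 mm below its top, 52 mm above the eaves; x along the ridge.
- house_apex (a point): top of the model house's bare rafters, half-way along it, 120 mm above the table; x along its ridge, z up. Open wooden frame 90 long (x), 72 mm wide, 40 degree rafters, on a white 180 x 140 x 12 mm board fixed to the table. A roof is seated when its ridge point is 20 mm straight above this point, ridge along x (either way round), resting on both gables.
- solar_roof: the solar roof; origin at the centre of its underside at eave level, axes as solar_ridge.
- plain_roof: the plain roof; origin at the centre of its underside at eave level, axes as plain_ridge.
- battery_box: bystander: black battery box 90 x 60 x 40 mm with two brass terminals, in the outer bay that the solar roof is not in; origin at the centre of its underside. It stays in its bay and rides with the drawer.
- marker: bystander: black marker pen 135 mm long with a white cap, lying on the table; origin under its middle.
- screwdriver: bystander: screwdriver 170 mm long lying on the table.
- glue: bystander: white bottle 48 mm across, 130 mm high, standing to the right of the house; origin under its centre.
- bowl: bystander: white bowl 90 mm across, 40 mm high, on the cabinet's top; origin under its centre.
- tape: bystander: roll of paper tape 90 mm across, 25 mm high, on the cabinet's top; origin under its centre.
- torch: bystander: metal hand torch 155 mm long, 44 mm thick, lying on the table to the left; origin under its middle.
There are look-alikes about, which are no part of the job. Leave any blue look-alike of the part that bears house_apex alone.

How it is judged:
By the outcome, as a careful person would: the job done as asked, in the order asked, and still so for the second after the job is handed in, with the robot touching nothing.
It also fails if it takes over 72 s, if anything falls off the work surface, if the arm or the gripper's body presses on something with over 40 N, if the wrist force passes 120 N, or if a joint passes its speed limit or range.

## Working session

There is one attempt and no reset: what is moved stays moved. The work goes in short steps, Python scripts to look and compute and a tool call to move; the robot and the scene stay as the last step left them, time stands still between calls to the robot, and variables do not carry over. Pictures are saved under pics/ and viewed, at most 10 in all, crops included, and the job is handed in when it is done.

Besides the shell and the picture viewer there is one more tool, called as name(argument=value, ...), one argument or row to a line, values as JSON. play_rows: Moves the arm, as the interface text tells. Its arguments: {"type":"object","properties":{"plan":{"type":"array"},"newtons":{"type":"number"}},"required":["plan"]}

```bash
mkdir -p pics; ls
cat > h.py <<'E'
import numpy as np, cv2
from station import telemetry, viewer, workorder
def shot(n,f):
    T=viewer.calibration(n); im=viewer.grab_frame(n); cv2.imwrite('pics/'+f,im[:,:,::-1]); return im,T
def ray(c,uv):
    K=np.array(c['intrinsics']);T=np.array(c['T'])
    p=cv2.undistortPoints(np.array([[uv]],float),K,np.array([c['k1'],0,0,0.]))[0,0]
    return T[:3,3],T[:3,:3]@np.array([p[0],p[1],1.])
def onz(c,uv,z):
    o,d=ray(c,uv); return (o+d*(z-o[2])/d[2])
def proj(c,P):
    K=np.array(c['intrinsics']);T=np.linalg.inv(np.array(c['T']))
    r,_=cv2.Rodrigues(T[:3,:3]); return cv2.projectPoints(np.array(P,float).reshape(-1,1,3),r,T[:3,3],K,np.array([c['k1'],0,0,0.]))[0][:,0]
E
python3 - <<'E'
from h import *
a,_=shot('top','top0.png');b,_=shot('scene','scene0.png')
for n in('top','scene'):
    c=viewer.calibration(n);print(n,np.round(c['intrinsics'],1).tolist(),c['k1'],np.round(c['T'],3).tolist())
print(telemetry.get_state())
E
```

```text
pics
top [[446.8, 0.0, 320.2], [0.0, 446.8, 205.4], [0.0, 0.0, 1.0]] 0.006715151979237489 [[0.002, -0.994, 0.108, 0.362], [-1.0, -0.003, -0.008, 0.007], [0.008, -0.108, -0.994, 1.708], [0.0, 0.0, 0.0, 1.0]]
scene [[499.3, 0.0, 324.3], [0.0, 499.3, 200.9], [0.0, 0.0, 1.0]] -0.1404732478493404 [[0.715, 0.458, -0.529, 1.322], [0.699, -0.452, 0.554, -0.838], [0.015, -0.765, -0.643, 1.084], [0.0, 0.0, 0.0, 1.0]]
{'time_s': 0.1, 'qpos': array([-1.30448948,  0.41790453, -0.01030119,  1.61410772,  0.00472249,
        1.11068438, -0.05299632]), 'qd': array([ 5.21229945e-04, -2.43327640e-03,  1.10511376e-03, -2.68167996e-03,
       -5.07153377e-04, -1.13288516e-03, -3.72679557e-05]), 'tau': array([ 1.08034263e-03, -8.65823078e+01,  6.79993629e-01, -4.35642636e+01,
        1.91686198e-02,  4.89608356e-03,  8.99806651e-05]), 'position': array([0.1892842 , 0.59535597, 0.25573154]), 'tool_rot': array([ 1.53286681e-01,  9.88181614e-01, -5.39672937e-04, -3.02839114e-05]), 'ft_force': array([-0.82631011, -0.67035556, -1.16526582]), 'torque': array([ 0.02706559, -0.00125421, -0.01880015]), 'grip_force': 0.0, 'opening': 0.08528017689921032}
```

View pics/top0.png

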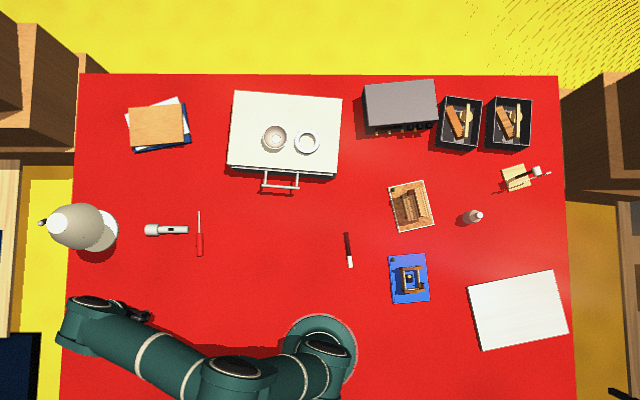

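View pics/scene0.png

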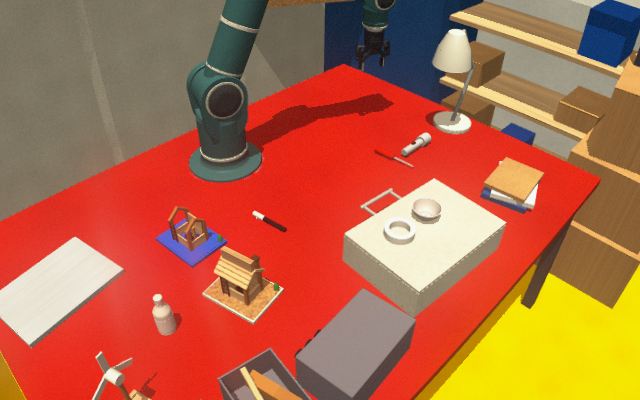

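In the top view the cabinet's handle is at (280,187). Two things could be the house: the frame on a white board at (411,206), which has a roof with a ridge and chimney, and the bare frame on a blue board at (409,278), the look-alike to leave alone. The one at (411,206) fits. I'll confirm it in an enlarged crop.

Run:
```python
from h import *
a=cv2.imread('pics/top0.png');b=cv2.imread('pics/scene0.png')
x=cv2.resize(a[85:215,225:350],None,fx=3.2,fy=3.2,interpolation=2)
y=cv2.resize(a[170:240,380:445],None,fx=6,fy=6,interpolation=2)
H=max(x.shape[0],y.shape[0]);pad=lambda i:cv2.copyMakeBorder(i,0,H-i.shape[0],0,0,0)
cv2.imwrite('pics/c1.png',np.hstack([pad(x),pad(y)]))
c=viewer.calibration('top')
for n,uv,z in [('cabL',(228,167),.112),('cabR',(335,177),.112),('cabBL',(234,91),.112),('cabBR',(343,98),.112),('h1',(262,186),.095),('h2',(298,189),.095)]+[('board',p,.012) for p in ((388,188),(423,181),(435,225),(398,233))]:
    print(n,onz(c,uv,z).round(4))
```

```text
cabL [0.6742 0.3287 0.112 ]
cabR [ 0.6389 -0.0587  0.112 ]
cabBL [0.9587 0.3134 0.112 ]
cabBR [ 0.9342 -0.0886  0.112 ]
h1 [0.6077 0.2067 0.095 ]
h2 [0.5971 0.0755 0.095 ]
board [ 0.6142 -0.2662  0.012 ]
board [ 0.6419 -0.4013  0.012 ]
board [ 0.4726 -0.4432  0.012 ]
board [ 0.4418 -0.3017  0.012 ]
```

View pics/c1.png

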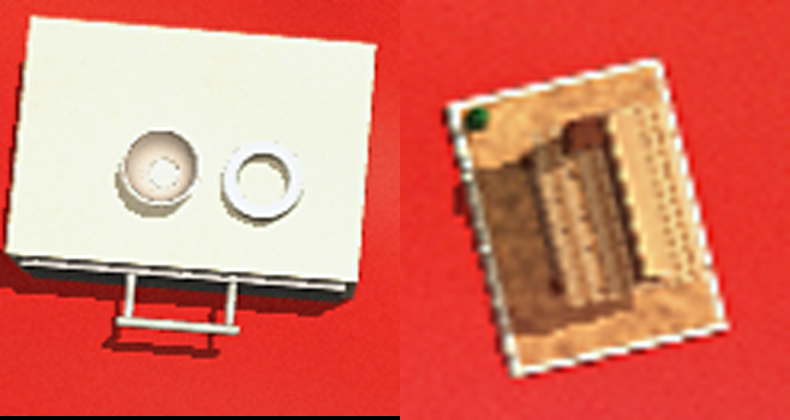

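The crop confirms it: the house on the white board with roof, rail and chimney is at crop (570,220). The bar handle's middle is at crop (178,326), which is full (280.6,186.9). Moving over the handle.

play_rows(
  plan=[
    [0, 0, -0.3, 0.92, -1, -0.1, 0.55],
    [0, 0, -0.3, 0.92, -1, -0.1, 0.55],
    [0, 0, -0.3, 0.92, -1, -0.1, 0.55],
    [0, 0, -0.3, 0.92, -1, -0.1, 0.55],
    [0, 0, -0.3, 0.92, -1, -0.1, 0.55],
  ],
  newtons=40,
)

```text
time_s: 0.6
position: [0.3317, 0.4406, 0.2409]
tool_rot: [0.373, 0.928, -0.001, 0.001]
ft_force: [-0.4, 1.7, 0.3]
opening: 0.047
grip_force: 0.0
```

play_rows(
  plan=[
    [0, 0, -0.3, 0.92, -1, -0.1, 0.55],
    [0, 0, -0.3, 0.92, -1, -0.1, 0.55],
    [0, 0, -0.3, 0.92, -1, -0.1, 0.55],
    [0, 0, -0.3, 0.92, -1, -0.1, 0.55],
    [0, 0, -0.3, 0.92, -1, -0.1, 0.55],
  ],
)

```text
time_s: 1.1
position: [0.4689, 0.2901, 0.2259]
tool_rot: [0.571, 0.821, -0.001, 0.001]
ft_force: [-0.6, 0.0, 0.9]
opening: 0.0469
grip_force: 0.0
```

play_rows(
  plan=[
    [0, 0, -0.3, 0.92, -1, -0.1, 0.55],
    [0, 0, -0.3, 0.92, -1, -0.1, 0.55],
    [0, 0, -0.3, 0.92, -1, -0.1, 0.55],
    [0, 0, -0.3, 0.92, -1, -0.1, 0.55],
    [0, 0, -0.3, 0.92, -1, -0.1, 0.55],
  ],
)

```text
time_s: 1.6
position: [0.6061, 0.1394, 0.2106]
tool_rot: [0.739, 0.673, -0.001, 0.001]
ft_force: [-0.4, 0.4, 0.4]
opening: 0.0467
grip_force: 0.0
```

```bash
cat >> h.py <<'E'
def st():
    s=telemetry.get_state();from scipy.spatial.transform import Rotation as R
    M=R.from_quat(s['tool_rot']).as_matrix()
    print('t',round(s['time_s'],2),'p',s['position'].round(4),'yang',round(float(np.arctan2(M[1,1],M[0,1])),3),'z',M[:,2].round(3),'F',s['ft_force'].round(1),'open',round(s['opening'],4),'grip',round(s['grip_force'],1),'q7',s['qpos'].round(2))
E
python3 - <<'E'
from h import *
st();im,c=shot('wrist','w1.png')
print(proj(c,[[.602,.141,.092]]),np.round(c['T'],3).tolist(),c['k1'])
st()
E
```

```text
t 1.6 p [0.6061 0.1394 0.2106] yang -0.094 z [ 0.    -0.003 -1.   ] F [-0.4  0.4  0.4] open 0.0467 grip 0.0 q7 [-0.61  0.49  0.45  1.68 -0.24  1.03 -0.18]
[[319.46973895 192.31724284]] [[0.996, -0.089, -0.029, 0.613], [-0.094, -0.946, -0.31, 0.218], [0.0, 0.311, -0.95, 0.329], [0.0, 0.0, 0.0, 1.0]] -0.06222404233934952
t 1.65 p [0.6049 0.1417 0.2105] yang -0.092 z [-0.    -0.002 -1.   ] F [-0.1 -0.2 -0.7] open 0.0469 grip 0.0 q7 [-0.61  0.49  0.45  1.68 -0.24  1.03 -0.18]
```

View pics/w1.png

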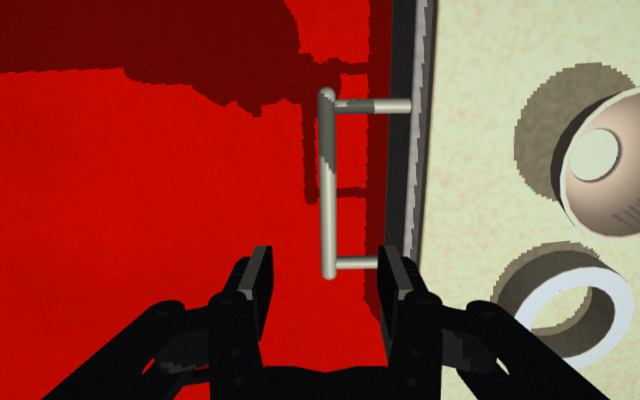

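The wrist view shows the handle bar from (326,92) to (330,276), clear between the pads.

Run:
```python
from h import *
c=viewer.calibration('wrist')
for uv in((326,90),(330,277),(411,106)): print(onz(c,uv,.092).round(4))
for uv in((425,10),(409,255)): print(onz(c,uv,.112).round(4))
st()
```

```text
[0.6118 0.2127 0.092 ]
[0.6022 0.0742 0.092 ]
[0.6668 0.1976 0.092 ]
[0.6716 0.2525 0.112 ]
[0.6591 0.0987 0.112 ]
t 1.65 p [0.6049 0.1417 0.2105] yang -0.092 z [-0.    -0.002 -1.   ] F [-0.1 -0.2 -0.7] open 0.0469 grip 0.0 q7 [-0.61  0.49  0.45  1.68 -0.24  1.03 -0.18]
```

play_rows(
  plan=[
    [0, 0, 0.01, 0.015, 0.01, -0.35, 0.55],
    [0, 0, 0.01, 0.015, 0.01, -0.6, 0.55],
    [0, 0, 0.01, 0.015, 0.01, -0.75, 0.55],
    [0, 0, 0.01, 0.015, 0.01, -0.75, 0.3],
    [0, 0, 0.01, 0.015, 0.01, -0.75, 0],
    [0, 0, 0.01, 0.015, 0.01, -0.75, 0],
    [0, 0, 0.01, 0.015, 0.01, -0.75, 0],
  ],
  newtons=40,
)

```text
time_s: 2.35
position: [0.6062, 0.1477, 0.1003]
tool_rot: [0.732, 0.681, 0.001, 0.0]
ft_force: [-1.2, 2.5, 3.0]
opening: 0.0104
grip_force: 39.7
```

play_rows(
  plan=[
    [0, 0, 0, -0.1, 0.008, 0, 0],
    [0, 0, 0, -0.25, 0.02, 0, 0],
    [0, 0, 0, -0.4, 0.032, 0, 0],
    [0, 0, 0, -0.55, 0.044, 0, 0],
    [0, 0, 0, -0.7, 0.056, 0, 0],
    [0, 0, 0, -0.85, 0.068, 0, 0],
    [0, 0, 0, -0.93, 0.075, 0, 0],
    [0, 0, 0, -0.98, 0.079, 0, 0],
  ],
)

```text
time_s: 3.15
position: [0.4587, 0.1592, 0.1002]
tool_rot: [0.732, 0.681, 0.001, 0.0]
ft_force: [2.3, -1.8, 4.1]
opening: 0.0104
grip_force: 41.1
```

```bash
python3 -c "
from h import *
st()"
```

```text
t 3.15 p [0.4587 0.1592 0.1002] yang -0.072 z [ 0.002  0.001 -1.   ] F [ 2.3 -1.8  4.1] open 0.0104 grip 41.1 q7 [-0.74  0.42  0.41  2.09 -0.27  0.67 -0.23]
```

play_rows(
  plan=[
    [0, 0, 0, -0.03, 0.002, 0, 0],
    [0, 0, 0, -0.06, 0.005, 0, 0],
    [0, 0, 0, -0.09, 0.007, 0, 0],
    [0, 0, 0, -0.11, 0.009, 0, 0],
    [0, 0, 0, -0.13, 0.01, 0, 0],
    [0, 0, 0, -0.15, 0.012, 0, 0],
    [0, 0, 0, -0.15, 0.012, 0, 0],
  ],
)

```text
time_s: 3.85
position: [0.4468, 0.1603, 0.1022]
tool_rot: [0.733, 0.68, 0.009, 0.007]
ft_force: [68.3, -10.5, -35.9]
opening: 0.0103
grip_force: 39.4
```

play_rows(
  plan=[
    [0, 0, 0, 0.055, -0.004, 0, 0],
    [0, 0, 0, 0.055, -0.004, 0, 0.5],
    [0, 0, 0, 0.055, -0.004, 0, 0.5],
    [0, 0, 0, 0.055, -0.004, 0, 0.5],
    [0, 0, 0, 0.055, -0.004, 0.3, 0.5],
    [0, 0, 0, 0.055, -0.004, 0.65, 0.5],
    [0, 0, 0, 0.055, -0.004, 1, 0.5],
    [0, 0, 0, 0.4, -0.004, 1, 0.5],
  ],
)

```text
time_s: 4.65
position: [0.4936, 0.1619, 0.2582]
tool_rot: [0.731, 0.682, 0.008, -0.001]
ft_force: [1.9, 0.6, 1.6]
opening: 0.0428
grip_force: 0.0
```

play_rows(
  plan=[
    [0, 0, 0, 0.3, 0.05, 0.3, 0.5],
    [0, 0, 0, 0.55, 0.1, 0.5, 0.5],
    [0, 0, 0, 0.55, 0.1, 0.5, 0.5],
    [0, 0, 0, 0.55, 0.1, 0.5, 0.5],
  ],
)

```text
time_s: 5.05
position: [0.5776, 0.1753, 0.3243]
tool_rot: [0.732, 0.681, 0.0, 0.0]
ft_force: [-0.5, -0.8, -0.4]
opening: 0.0429
grip_force: 0.0
```

Run:
```python
from h import *
st()
c=viewer.calibration('wrist');np.save('w2.npy',c['T'])
im,_=shot('wrist','w2.png');im2,ct=shot('top','top1.png');st()
b=cv2.resize(im2[100:240,220:360],None,fx=1,fy=1)
```

```text
t 5.05 p [0.5776 0.1753 0.3243] yang -0.072 z [ 0.001 -0.    -1.   ] F [-0.5 -0.8 -0.4] open 0.0429 grip 0.0 q7 [-0.75  0.36  0.53  1.6  -0.19  1.23 -0.26]
t 5.15 p [0.5757 0.175  0.3227] yang -0.072 z [-0.001 -0.    -1.   ] F [-0.1  0.2  0.3] open 0.0428 grip 0.0 q7 [-0.75  0.35  0.53  1.61 -0.19  1.23 -0.26]
```

View pics/w2.png

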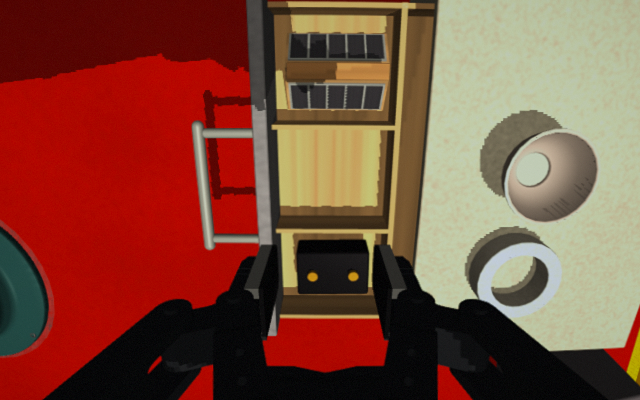

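The wrist view shows the solar roof in the left bay with its rail from (287,71) to (388,71), and the empty middle bay (walls at rows 126 and 224). The battery box is in the right bay.

Run:
```python
from h import *
c=viewer.calibration('wrist');c['T']=np.load('w2.npy')
for n,uv,z in [('railA',(287,71.5),.086),('railB',(388,71.5),.086),('wallLn',(275,126),.064),('wallLf',(395,126),.064),('wallRn',(277,224),.064),('wallRf',(388,224),.064),('frontTopL',(267,109),.096),('hA',(196,123),.092),('hB',(209,248),.092),('cab',(436,20),.112),('cab2',(410,320),.112)]:
    print(n,onz(c,uv,z).round(4))
c=viewer.calibration('top')
im=cv2.imread('pics/top1.png')
cv2.imwrite('pics/c2.png',np.hstack([cv2.resize(im[100:220,220:345],None,fx=3.2,fy=3.2,interpolation=2)]))
```

```text
railA [0.5471 0.2634 0.086 ]
railB [0.6446 0.2564 0.086 ]
wallLn [0.5263 0.2094 0.064 ]
wallLf [0.6546 0.2002 0.064 ]
wallRn [0.5155 0.0962 0.064 ]
wallRf [0.6451 0.0868 0.064 ]
frontTopL [0.5252 0.23   0.096 ]
hA [0.452  0.2218 0.092 ]
hB [0.4411 0.0843 0.092 ]
cab [0.6832 0.2968 0.112 ]
cab2 [ 0.6608 -0.0128  0.112 ]
```

play_rows(
  plan=[
    [0, 0, -0.1, -0.03, -0.33, 0, 0.6],
    [0, 0, -0.2, -0.06, -0.66, 0, 0.6],
    [0, 0, -0.3, -0.06, -0.95, 0, 0.6],
    [0, 0, -0.3, -0.06, -0.95, 0, 0.6],
  ],
)

```text
time_s: 5.55
position: [0.5659, 0.0265, 0.3234]
tool_rot: [0.869, 0.495, -0.0, 0.0]
ft_force: [0.4, -0.5, 0.5]
opening: 0.0514
grip_force: 0.0
```

play_rows(
  plan=[
    [0, 0, -0.1, -0.03, -0.33, 0, 0.6],
    [0, 0, -0.2, -0.06, -0.66, 0, 0.6],
    [0, 0, -0.28, -0.06, -0.95, 0, 0.6],
    [0, 0, -0.28, -0.06, -0.95, 0, 0.6],
  ],
)

```text
time_s: 5.95
position: [0.5563, -0.1154, 0.3232]
tool_rot: [0.953, 0.304, -0.001, 0.0]
ft_force: [0.5, 0.3, -0.0]
opening: 0.0512
grip_force: 0.0
```

play_rows(
  plan=[
    [0, 0, -0.1, -0.03, -0.33, 0, 0.6],
    [0, 0, -0.2, -0.06, -0.66, 0, 0.6],
    [0, 0, -0.28, -0.09, -0.95, -0.1, 0.6],
    [0, 0, -0.28, -0.09, -0.95, -0.2, 0.6],
  ],
)

```text
time_s: 6.35
position: [0.5422, -0.2574, 0.2928]
tool_rot: [0.995, 0.099, -0.0, 0.001]
ft_force: [-0.2, 0.1, 0.0]
opening: 0.0514
grip_force: 0.0
```

play_rows(
  plan=[
    [0, 0, 0, 0, -0.3, 0, 0.6],
    [0, 0, 0, 0, -0.6, 0, 0.6],
    [0, 0, 0, 0, -0.67, 0, 0.6],
    [0, 0, 0, 0, -0.67, 0, 0.6],
  ],
)

```text
time_s: 6.75
position: [0.5438, -0.3538, 0.2926]
tool_rot: [0.995, 0.103, -0.001, -0.0]
ft_force: [-0.2, -0.4, -0.2]
opening: 0.0511
grip_force: 0.0
```

Run:
```python
from h import *
st()
c=viewer.calibration('wrist');np.save('w3.npy',c['T'])
im,_=shot('wrist','w3.png');st()
```

```text
t 6.75 p [ 0.5438 -0.3538  0.2926] yang -1.364 z [-0.001  0.001 -1.   ] F [-0.2 -0.4 -0.2] open 0.0511 grip 0.0 q7 [-0.05  0.56  0.86  1.53 -0.44  1.26 -0.49]
t 6.8 p [ 0.5446 -0.3523  0.2927] yang -1.362 z [-0.001  0.001 -1.   ] F [ 0.9  0.6 -0.4] open 0.0508 grip 0.0 q7 [-0.05  0.56  0.86  1.53 -0.44  1.26 -0.49]
```

View pics/w3.png

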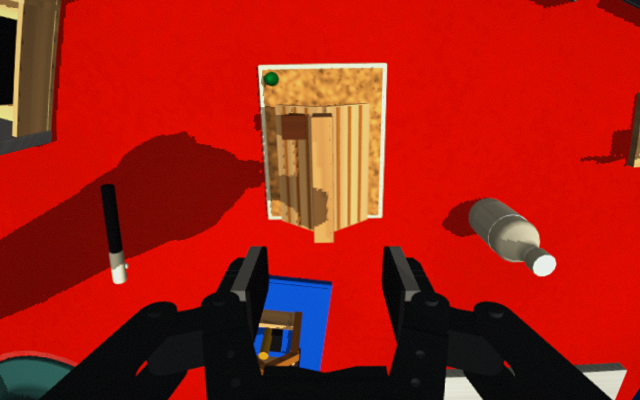

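The rail of the plain roof runs from (321,115) to (323.5,242), with the chimney to its left at (293,125). The glue is at (515,235), clear of the fingers.

Run:
```python
from h import *
c=viewer.calibration('wrist');c['T']=np.load('w3.npy')
A,B=onz(c,(321,115),.154),onz(c,(323.5,242),.154)
print(A.round(4),B.round(4),(A+B)/2,np.linalg.norm(A-B),np.arctan2(*(A-B)[1::-1]))
for uv in((259,65),(386,64),(382,217),(267,219)):print(onz(c,uv,.012).round(4))
```

```text
[ 0.5956 -0.3404  0.154 ] [ 0.4973 -0.3627  0.154 ] [ 0.54645495 -0.35154102  0.154     ] 0.10076510243045464 0.22275271802149865
[ 0.6202 -0.2653  0.012 ]
[ 0.6492 -0.3991  0.012 ]
[ 0.4766 -0.4394  0.012 ]
[ 0.4451 -0.3019  0.012 ]
```

play_rows(
  plan=[
    [0, 0, 0.007, 0.015, 0.01, -0.3, 0.6],
    [0, 0, 0.007, 0.015, 0.01, -0.6, 0.6],
    [0, 0, 0.007, 0.015, 0.01, -0.85, 0.6],
    [0, 0, 0.007, 0.015, 0.01, -0.965, 0.6],
    [0, 0, 0.007, 0.015, 0.01, -0.965, 0.2],
    [0, 0, 0.007, 0.015, 0.01, -0.965, 0],
    [0, 0, 0.007, 0.015, 0.01, -0.965, 0],
    [0, 0, 0.007, 0.015, 0.01, -0.965, 0],
  ],
  newtons=40,
)

```text
time_s: 7.6
position: [0.5482, -0.3513, 0.151]
tool_rot: [0.994, 0.11, 0.001, 0.0]
ft_force: [-2.7, 4.9, 8.8]
opening: 0.0156
grip_force: 40.4
```

```bash
python3 -c "
from h import *
st()"
```

```text
t 7.6 p [ 0.5482 -0.3513  0.151 ] yang -1.351 z [ 0.002 -0.    -1.   ] F [-2.7  4.9  8.8] open 0.0156 grip 40.4 q7 [ 0.    0.7   0.76  1.65 -0.55  1.02 -0.4 ]
```

play_rows(
  plan=[
    [0, 0, 0, 0, 0, 0.05, 0],
    [0, 0, 0, 0, 0, 0.15, 0],
    [0, 0, 0, 0, 0, 0.35, 0],
    [0, 0, 0, 0, 0, 0.6, 0],
    [0, 0, 0, 0, 0, 0.85, 0],
    [0, 0, 0, 0, 0, 1, 0],
    [0, 0, 0, 0, 0, 1, 0],
  ],
)

```text
time_s: 8.3
position: [0.5479, -0.3526, 0.3038]
tool_rot: [0.994, 0.109, 0.003, 0.002]
ft_force: [-0.2, -0.4, -2.2]
opening: 0.0152
grip_force: 39.3
```

Run:
```python
from h import *
st()
im,_=shot('wrist','w4.png');s,c=shot('scene','s4.png');st()
cv2.imwrite('pics/c4.png',np.hstack([im[100:400,170:470],cv2.resize(s[200:350,180:330],None,fx=2,fy=2)]))
```

```text
t 8.3 p [ 0.5479 -0.3526  0.3038] yang -1.352 z [ 0.005 -0.003 -1.   ] F [-0.2 -0.4 -2.2] open 0.0152 grip 39.3 q7 [-0.06  0.55  0.86  1.51 -0.43  1.27 -0.49]
t 8.4 p [ 0.5473 -0.3514  0.2998] yang -1.352 z [ 0.001 -0.    -1.   ] F [-0.3 -0.  -2.5] open 0.0154 grip 39.3 q7 [-0.06  0.55  0.86  1.52 -0.43  1.27 -0.49]
```

View pics/c4.png

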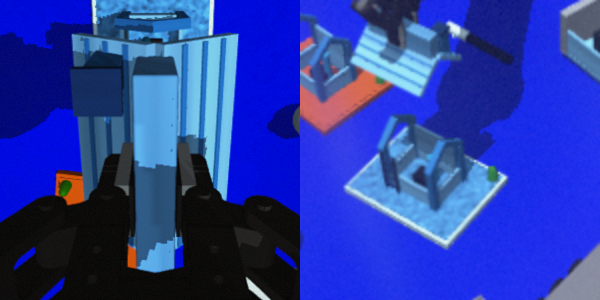

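The roof is held straight by its rail and the bare house is visible. Carrying it to the drawer.

play_rows(
  plan=[
    [0, 0, -0.04, 0.05, 0.25, 0, 0],
    [0, 0, -0.08, 0.06, 0.55, 0, 0],
    [0, 0, -0.1, 0.06, 0.85, 0, 0],
    [0, 0, -0.1, 0.06, 0.85, 0, 0],
  ],
)

```text
time_s: 8.8
position: [0.5576, -0.2168, 0.2975]
tool_rot: [0.999, 0.038, -0.001, -0.002]
ft_force: [2.0, -0.6, -1.6]
opening: 0.0155
grip_force: 39.6
```

play_rows(
  plan=[
    [0, 0, -0.04, 0.05, 0.3, 0, 0],
    [0, 0, -0.08, 0.06, 0.6, 0, 0],
    [0, 0, -0.095, 0.06, 0.85, 0, 0],
  ],
)

```text
time_s: 9.1
position: [0.565, -0.0939, 0.298]
tool_rot: [0.999, -0.037, -0.001, -0.0]
ft_force: [1.2, -0.8, -1.8]
opening: 0.0153
grip_force: 39.8
```

play_rows(
  plan=[
    [0, 0, 0, 0.05, 0.3, 0, 0],
    [0, 0, 0, 0.06, 0.6, 0, 0],
    [0, 0, 0, 0.06, 0.85, 0, 0],
  ],
)

```text
time_s: 9.4
position: [0.5739, 0.0338, 0.2981]
tool_rot: [0.999, -0.036, -0.001, 0.0]
ft_force: [1.5, -0.0, -3.0]
opening: 0.0156
grip_force: 39.8
```

play_rows(
  plan=[
    [0, 0, 0, 0.05, 0.3, 0, 0],
    [0, 0, 0, 0.06, 0.6, -0.15, 0],
    [0, 0, 0, 0.06, 0.743, -0.4, 0],
    [0, 0, 0, 0.06, 0.743, -0.5, 0],
    [0, 0, 0, 0.06, 0.743, -0.5, 0],
  ],
)

```text
time_s: 9.9
position: [0.582, 0.1423, 0.2214]
tool_rot: [0.999, -0.036, -0.002, 0.001]
ft_force: [-0.2, -0.8, -1.5]
opening: 0.0154
grip_force: 39.8
```

Run:
```python
from h import *
st()
c=viewer.calibration('wrist');np.save('w5.npy',c['T'])
im,_=shot('wrist','w5.png');s,c=shot('top','t5.png');st()
```

```text
t 9.9 p [0.582  0.1423 0.2214] yang -1.644 z [-0.004 -0.002 -1.   ] F [-0.2 -0.8 -1.5] open 0.0154 grip 39.8 q7 [-0.93  0.55  0.88  1.73 -0.47  1.09 -1.54]
t 10.0 p [0.5836 0.1411 0.2244] yang -1.646 z [ 0.    -0.001 -1.   ] F [ 0.4 -0.5 -0.8] open 0.0153 grip 39.8 q7 [-0.93  0.55  0.88  1.73 -0.47  1.09 -1.54]
```

View pics/w5.png

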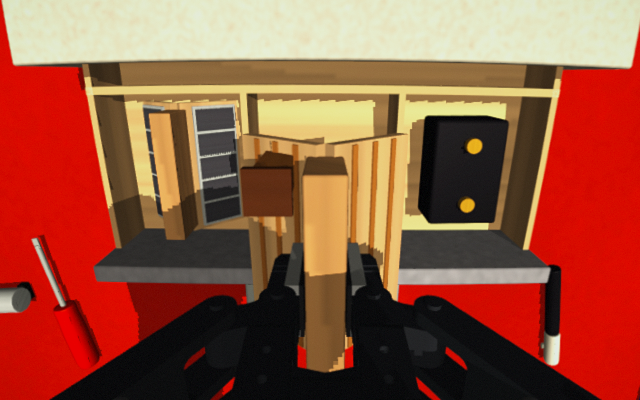

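The wrist view shows the plain roof above the middle bay. The bay's walls are at (247,95) and (401,97) along the back, and the drawer front's ends are at (97,267) and (550,267).

Run:
```python
from h import *
c=viewer.calibration('wrist');c['T']=np.load('w5.npy')
for n,uv,z in [('wl',(247,91),.064),('wr',(401,91),.064),('sl',(88,90),.064),('sr',(558,92),.064),('fl',(97,267),.096),('fr',(550,267),.096),('solA',(161,113),.086),('solB',(176,238),.086)]: print(n,onz(c,uv,z).round(4))
W=(onz(c,(247,91),.064)+onz(c,(401,91),.064))/2; F=(onz(c,(97,267),.096)+onz(c,(550,267),.096))/2;S=(onz(c,(88,90),.064)+onz(c,(558,92),.064))/2
print(W,S,F)
```

```text
wl [0.6557 0.1953 0.064 ]
wr [0.6471 0.0786 0.064 ]
sl [0.6677 0.3198 0.064 ]
sr [ 0.6393 -0.0453  0.064 ]
fl [0.5311 0.3303 0.096 ]
fr [ 0.5038 -0.0361  0.096 ]
solA [0.6462 0.2547 0.086 ]
solB [0.548  0.2638 0.086 ]
[0.65136249 0.13694771 0.064     ] [0.65346802 0.13727678 0.064     ] [0.51745655 0.14707352 0.096     ]
```

play_rows(
  plan=[
    [0, 0, 0, 0, 0.003, -0.25, 0],
    [0, 0, 0, 0, 0.003, -0.5, 0],
    [0, 0, 0, 0, 0.003, -0.75, 0],
    [0, 0, 0, 0, 0.003, -0.88, 0],
    [0, 0, 0, 0, 0.003, -0.93, 0],
    [0, 0, 0, 0, 0.003, -0.945, 0],
    [0, 0, 0, 0, 0.003, -0.945, 0],
  ],
)

```text
time_s: 10.7
position: [0.5842, 0.1428, 0.0835]
tool_rot: [0.999, -0.037, 0.001, -0.0]
ft_force: [-0.2, 0.1, -1.9]
opening: 0.0154
grip_force: 39.8
```

```bash
python3 -c "
from h import *
st()"
```

```text
t 10.7 p [0.5842 0.1428 0.0835] yang -1.644 z [ 0.002  0.001 -1.   ] F [-0.2  0.1 -1.9] open 0.0154 grip 39.8 q7 [-0.83  0.72  0.74  1.82 -0.63  0.86 -1.43]
```

play_rows(
  plan=[
    [0, 0, 0, 0, 0, -0.01, 0],
    [0, 0, 0, 0, 0, -0.02, 0],
    [0, 0, 0, 0, 0, -0.02, 0.25],
    [0, 0, 0, 0, 0, -0.02, 0.45],
    [0, 0, 0, 0, 0, -0.02, 0.45],
    [0, 0, 0, 0, 0, 0.2, 0.45],
    [0, 0, 0, 0, 0, 0.5, 0.45],
    [0, 0, 0, 0, 0, 0.8, 0.45],
  ],
)

```text
time_s: 11.5
position: [0.583, 0.1427, 0.2035]
tool_rot: [0.999, -0.037, -0.0, 0.0]
ft_force: [-0.5, -0.0, 1.1]
opening: 0.0386
grip_force: 0.0
```

```bash
python3 -c "
from h import *
st()"
```

```text
t 11.5 p [0.583  0.1427 0.2035] yang -1.644 z [-0.001 -0.001 -1.   ] F [-0.5 -0.   1.1] open 0.0386 grip 0.0 q7 [-0.92  0.57  0.87  1.75 -0.49  1.06 -1.52]
```

play_rows(
  plan=[
    [0, 0, -0.005, 0.05, 0.35, 0, 0.55],
    [0, 0, -0.005, 0.09, 0.78, 0, 0.55],
    [0, 0, -0.005, 0.09, 0.78, -0.2, 0.55],
    [0, 0, -0.005, 0.09, 0.78, -0.5, 0.55],
    [0, 0, -0.005, 0.09, 0.78, -0.72, 0.55],
    [0, 0, -0.005, 0.09, 0.78, -0.8, 0.55],
    [0, 0, -0.005, 0.09, 0.78, -0.8, 0.2],
    [0, 0, -0.005, 0.09, 0.78, -0.8, 0],
  ],
)

```text
time_s: 12.3
position: [0.5977, 0.26, 0.0837]
tool_rot: [0.999, -0.04, 0.001, -0.0]
ft_force: [-0.1, 0.6, 0.4]
opening: 0.0187
grip_force: 0.0
```

play_rows(
  plan=[
    [0, 0, 0, 0, 0, 0, 0],
    [0, 0, 0, 0, 0, 0, 0],
    [0, 0, 0, 0, 0, 0.1, 0],
    [0, 0, 0, 0, 0, 0.3, 0],
    [0, 0, 0, 0, 0, 0.6, 0],
    [0, 0, 0, 0, 0, 0.9, 0],
    [0, 0, 0, 0, 0, 1, 0],
  ],
)

```text
time_s: 13.0
position: [0.5982, 0.2599, 0.2379]
tool_rot: [0.999, -0.041, 0.002, -0.002]
ft_force: [-0.6, -0.1, -1.2]
opening: 0.0151
grip_force: 41.6
```

Run:
```python
from h import *
st()
c=viewer.calibration('wrist');np.save('w6.npy',c['T'])
im,_=shot('wrist','w6.png');s,_=shot('top','t6.png');st()
b=cv2.imread('pics/w6.png');a=cv2.imread('pics/w5.png')
cv2.imwrite('pics/c6.png',np.hstack([a[80:400,150:500],b[80:400,150:500]]))
```

```text
t 13.0 p [0.5982 0.2599 0.2379] yang -1.652 z [ 0.005  0.003 -1.   ] F [-0.6 -0.1 -1.2] open 0.0151 grip 41.6 q7 [-1.04  0.62  0.86  1.58 -0.5   1.16 -1.72]
t 13.1 p [0.5976 0.2603 0.2354] yang -1.651 z [ 0.004  0.003 -1.   ] F [ 0.1 -0.4 -0.7] open 0.0156 grip 41.6 q7 [-1.04  0.62  0.86  1.59 -0.5   1.16 -1.72]
```

View pics/c6.png

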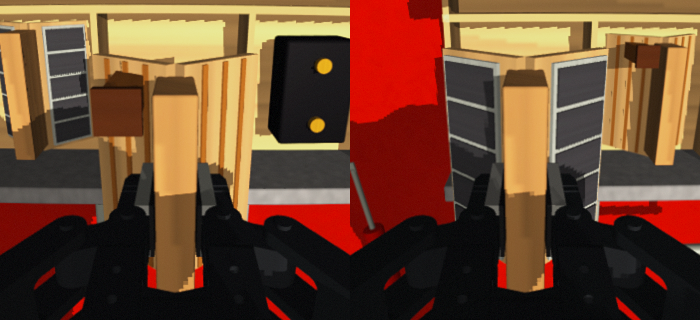

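The solar roof is held straight, with its rail's top edge at crop (525,88) against (175,96) for the plain roof. I'll work out the offset along the rail.

Run:
```python
from h import *
c=viewer.calibration('wrist')
for f,tcp,yaw,pts,dz in [('w5.npy',[.583,.1417,.223],-.073,((325,176),(325,372)),.0045),('w6.npy',[.598,.260,.2366],-.081,((325,168),(326,372)),.003)]:
    c['T']=np.load(f); u=np.array([np.cos(yaw),np.sin(yaw)]);v=np.array([-u[1],u[0]])
    for p in pts:
        q=(onz(c,p,tcp[2]+dz)-tcp)[:2];print(f,(q@u).round(4),(q@v).round(4))
# roof pixels in all-hand frame: rail far edge profile along column 325
for f in('w5','w6'):
    g=cv2.imread(f'pics/{f}.png').astype(int)[:,315:336].mean(1)
    print(f,[(i,*g[i].astype(int)) for i in range(140,186,3)],[(i,*g[i].astype(int)) for i in range(360,384,3)])
```

```text
w5.npy 0.0471 -0.0001
w5.npy -0.0365 -0.0
w6.npy 0.0498 -0.0007
w6.npy -0.0395 -0.001
w5 [(140, np.int64(99), np.int64(164), np.int64(196)), (143, np.int64(56), np.int64(97), np.int64(128)), (146, np.int64(91), np.int64(155), np.int64(204)), (149, np.int64(91), np.int64(155), np.int64(203)), (152, np.int64(91), np.int64(155), np.int64(203)), (155, np.int64(87), np.int64(150), np.int64(198)), (158, np.int64(32), np.int64(61), np.int64(90)), (161, np.int64(31), np.int64(58), np.int64(86)), (164, np.int64(30), np.int64(56), np.int64(83)), (167, np.int64(30), np.int64(57), np.int64(84)), (170, np.int64(30), np.int64(57), np.int64(84)), (173, np.int64(29), np.int64(54), np.int64(80)), (176, np.int64(75), np.int64(145), np.int64(205)), (179, np.int64(85), np.int64(164), np.int64(226)), (182, np.int64(85), np.int64(164), np.int64(226)), (185, np.int64(85), np.int64(163), np.int64(226))] [(360, np.int64(45), np.int64(86), np.int64(127)), (363, np.int64(46), np.int64(89), np.int64(132)), (366, np.int64(50), np.int64(96), np.int64(140)), (369, np.int64(56), np.int64(108), np.int64(157)), (372,
[... 684 characters left out ...]
1)), (170, np.int64(84), np.int64(163), np.int64(225)), (173, np.int64(84), np.int64(162), np.int64(225)), (176, np.int64(84), np.int64(161), np.int64(225)), (179, np.int64(85), np.int64(161), np.int64(225)), (182, np.int64(84), np.int64(161), np.int64(225)), (185, np.int64(84), np.int64(161), np.int64(225))] [(360, np.int64(44), np.int64(85), np.int64(126)), (363, np.int64(44), np.int64(85), np.int64(125)), (366, np.int64(49), np.int64(95), np.int64(140)), (369, np.int64(51), np.int64(98), np.int64(143)), (372, np.int64(16), np.int64(22), np.int64(29)), (375, np.int64(11), np.int64(11), np.int64(9)), (378, np.int64(8), np.int64(8), np.int64(7)), (381, np.int64(9), np.int64(9), np.int64(8))]
```

play_rows(
  plan=[
    [0, 0, 0, 0, 0, 0.2, 0],
    [0, 0, 0.02, -0.03, -0.3, 0.35, 0],
    [0, 0, 0.04, -0.07, -0.6, 0.35, 0],
    [0, 0, 0.04, -0.07, -0.82, 0.35, 0],
  ],
)

```text
time_s: 13.5
position: [0.5853, 0.1343, 0.2844]
tool_rot: [1.0, -0.011, -0.0, -0.0]
ft_force: [0.5, -0.4, -0.3]
opening: 0.0154
grip_force: 41.5
```

play_rows(
  plan=[
    [0, 0, 0.02, -0.03, -0.3, 0, 0],
    [0, 0, 0.04, -0.07, -0.6, 0, 0],
    [0, 0, 0.04, -0.07, -0.82, 0, 0],
  ],
)

```text
time_s: 13.8
position: [0.5744, 0.0113, 0.2839]
tool_rot: [1.0, 0.019, -0.001, -0.0]
ft_force: [0.9, 0.3, -0.7]
opening: 0.0154
grip_force: 41.5
```

play_rows(
  plan=[
    [0, 0, 0.02, -0.03, -0.3, 0, 0],
    [0, 0, 0.04, -0.07, -0.6, 0, 0],
    [0, 0, 0.04, -0.07, -0.82, 0, 0],
  ],
)

```text
time_s: 14.1
position: [0.5638, -0.1116, 0.284]
tool_rot: [0.999, 0.049, -0.001, -0.0]
ft_force: [1.4, 0.7, -1.8]
opening: 0.0153
grip_force: 41.5
```

play_rows(
  plan=[
    [0, 0, 0.02, -0.03, -0.3, 0, 0],
    [0, 0, 0.04, -0.07, -0.6, 0, 0],
    [0, 0, 0.04, -0.07, -0.82, 0, 0],
  ],
)

```text
time_s: 14.4
position: [0.5532, -0.2346, 0.2838]
tool_rot: [0.997, 0.079, -0.001, -0.0]
ft_force: [0.6, 0.5, -0.0]
opening: 0.0154
grip_force: 41.5
```

play_rows(
  plan=[
    [0, 0, 0.02, -0.03, -0.3, 0, 0],
    [0, 0, 0.04, -0.07, -0.6, 0, 0],
    [0, 0, 0.04, -0.07, -0.8, 0, 0],
    [0, 0, 0.04, -0.07, -0.8, 0, 0],
    [0, 0, 0.04, -0.07, -0.8, 0, 0],
  ],
)

```text
time_s: 14.9
position: [0.5438, -0.3521, 0.2834]
tool_rot: [0.994, 0.109, -0.001, -0.001]
ft_force: [-0.1, 0.0, -1.4]
opening: 0.0153
grip_force: 41.5
```

Run:
```python
from h import *
st();shot('wrist','w7.png');st();shot('scene','s7.png');st()
```

```text
t 14.9 p [ 0.5438 -0.3521  0.2834] yang -1.353 z [-0.002  0.001 -1.   ] F [-0.1  0.  -1.4] open 0.0153 grip 41.5 q7 [-0.06  0.57  0.87  1.54 -0.45  1.24 -0.47]
t 14.95 p [ 0.5443 -0.3511  0.2836] yang -1.351 z [-0.001  0.001 -1.   ] F [ 0.4  0.7 -1.6] open 0.0149 grip 41.5 q7 [-0.06  0.57  0.87  1.54 -0.45  1.24 -0.47]
t 15.0 p [ 0.5446 -0.3507  0.2839] yang -1.35 z [-0.001  0.001 -1.   ] F [ 0.4  0.4 -1.4] open 0.0151 grip 41.5 q7 [-0.06  0.57  0.87  1.54 -0.45  1.24 -0.47]
```

play_rows(
  plan=[
    [0, 0, 0, 0.01, -0.005, -0.2, 0],
    [0, 0, 0, 0.01, -0.005, -0.4, 0],
    [0, 0, 0, 0.01, -0.005, -0.6, 0],
    [0, 0, 0, 0.01, -0.005, -0.75, 0],
    [0, 0, 0, 0.01, -0.005, -0.82, 0],
    [0, 0, 0, 0.01, -0.005, -0.86, 0],
    [0, 0, 0, 0.01, -0.005, -0.86, 0],
  ],
)

```text
time_s: 15.7
position: [0.5461, -0.3523, 0.1557]
tool_rot: [0.994, 0.11, -0.0, -0.0]
ft_force: [-0.5, -0.1, -0.6]
opening: 0.0156
grip_force: 41.5
```

```bash
python3 -c "
from h import *
st()"
```

```text
t 15.7 p [ 0.5461 -0.3523  0.1557] yang -1.351 z [-0.  0. -1.] F [-0.5 -0.1 -0.6] open 0.0156 grip 41.5 q7 [-0.01  0.7   0.78  1.65 -0.55  1.03 -0.4 ]
```

play_rows(
  plan=[
    [0, 0, 0, 0, 0, -0.01, 0],
    [0, 0, 0, 0, 0, -0.02, 0],
    [0, 0, 0, 0, 0, -0.03, 0],
    [0, 0, 0, 0, 0, -0.035, 0],
    [0, 0, 0, 0, 0, -0.035, 0],
  ],
)

```text
time_s: 16.2
position: [0.5463, -0.353, 0.153]
tool_rot: [0.994, 0.109, 0.001, -0.0]
ft_force: [-9.7, 9.9, 31.6]
opening: 0.015
grip_force: 46.3
```

```bash
python3 -c "
from h import *
st();shot('scene','s8.png');st()"
```

```text
t 16.2 p [ 0.5463 -0.353   0.153 ] yang -1.352 z [ 0.002  0.001 -1.   ] F [-9.7  9.9 31.6] open 0.015 grip 46.3 q7 [-0.    0.7   0.78  1.65 -0.56  1.02 -0.39]
t 16.25 p [ 0.5463 -0.353   0.153 ] yang -1.352 z [ 0.002  0.001 -1.   ] F [-9.8  8.6 31.9] open 0.0153 grip 46.3 q7 [-0.    0.7   0.78  1.65 -0.56  1.02 -0.39]
```

play_rows(
  plan=[
    [0, 0, 0, 0, 0, 0.015, 0],
    [0, 0, 0, 0, 0, 0.02, 0.1],
    [0, 0, 0, 0, 0, 0.02, 0.25],
    [0, 0, 0, 0, 0, 0.02, 0.45],
    [0, 0, 0, 0, 0, 0.02, 0.45],
    [0, 0, 0, 0, 0, 0.3, 0.45],
    [0, 0, 0, 0, 0, 0.6, 0.45],
    [0, 0, 0, 0, 0, 0.95, 0.45],
  ],
)

```text
time_s: 17.05
position: [0.5454, -0.3525, 0.2913]
tool_rot: [0.994, 0.109, -0.001, -0.0]
ft_force: [1.3, 0.4, -0.0]
opening: 0.0385
grip_force: 0.0
```

Run:
```python
from h import *
c=viewer.calibration('wrist');np.save('w9.npy',c['T'])
st();w,_=shot('wrist','w9.png');st();s,_=shot('scene','s9.png')
a=cv2.imread('pics/w9.png')[40:290,200:450];b=cv2.imread('pics/s9.png')[200:350,180:330];d=cv2.imread('pics/s9.png')[150:290,330:510]
H=400;r=lambda i,w:cv2.resize(i,(w,H),interpolation=2)
cv2.imwrite('pics/c9.png',np.hstack([r(a,400),r(b,400)]))
```

```text
t 17.05 p [ 0.5454 -0.3525  0.2913] yang -1.352 z [-0.002  0.    -1.   ] F [ 1.3  0.4 -0. ] open 0.0385 grip 0.0 q7 [-0.06  0.57  0.87  1.53 -0.44  1.26 -0.48]
t 17.1 p [ 0.5468 -0.3547  0.3002] yang -1.352 z [ 0.007 -0.004 -1.   ] F [ 1.2 -1.6 10. ] open 0.0384 grip 0.0 q7 [-0.06  0.56  0.88  1.52 -0.44  1.26 -0.48]
```

View pics/c9.png

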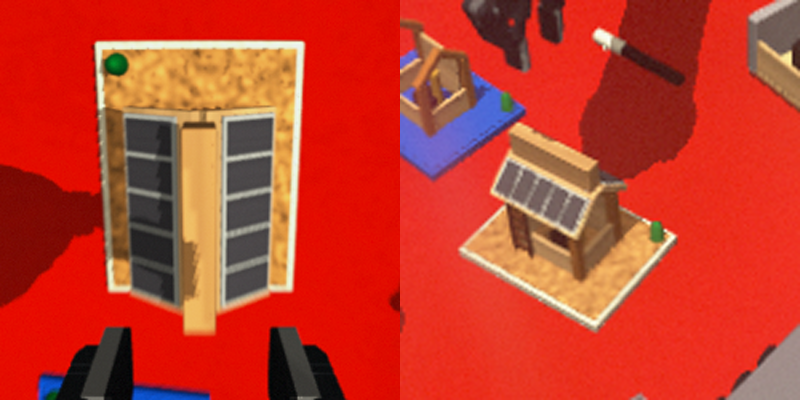

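The solar roof sits on the house, square and level in both views.

Run:
```python
from h import *
c=viewer.calibration('wrist');c['T']=np.load('w9.npy')
A,B=onz(c,(323.75,119.5),.154),onz(c,(325,248),.154)
C=np.array([onz(c,uv,.012) for uv in((260,66.3),(390,66.3),(382.5,222),(267.5,222))])
print((A+B)/2,np.linalg.norm(A-B),np.arctan2(*(A-B)[1::-1]),C.mean(0),C.round(4))
```

```text
[ 0.54453498 -0.3525802   0.154     ] 0.10241890805730149 0.227394192026648 [ 0.54642001 -0.35249153  0.012     ] [[ 0.6196 -0.2646  0.012 ]
 [ 0.6499 -0.4011  0.012 ]
 [ 0.4734 -0.441   0.012 ]
 [ 0.4428 -0.3032  0.012 ]]
```

play_rows(
  plan=[
    [0, 0, 0.07, -0.05, 0.3, 0, 0.5],
    [0, 0, 0.15, -0.1, 0.6, 0, 0.5],
    [0, 0, 0.22, -0.165, 0.85, 0, 0.5],
    [0, 0, 0.22, -0.165, 0.85, 0, 0.5],
  ],
)

```text
time_s: 17.55
position: [0.5212, -0.2203, 0.2902]
tool_rot: [0.961, 0.276, 0.0, -0.001]
ft_force: [0.6, -0.6, 0.7]
opening: 0.0424
grip_force: 0.0
```

play_rows(
  plan=[
    [0, 0, 0.07, -0.05, 0.3, 0, 0.5],
    [0, 0, 0.15, -0.1, 0.6, 0, 0.5],
    [0, 0, 0.22, -0.165, 0.85, 0, 0.5],
    [0, 0, 0.22, -0.165, 0.85, 0, 0.5],
  ],
)

```text
time_s: 17.95
position: [0.496, -0.0933, 0.2902]
tool_rot: [0.903, 0.43, 0.0, -0.001]
ft_force: [0.7, -0.9, -0.8]
opening: 0.0429
grip_force: 0.0
```

play_rows(
  plan=[
    [0, 0, 0.07, -0.05, 0.3, 0, 0.5],
    [0, 0, 0.15, -0.1, 0.6, 0, 0.5],
    [0, 0, 0.22, -0.165, 0.85, 0, 0.5],
    [0, 0, 0.22, -0.165, 0.85, 0, 0.5],
  ],
)

```text
time_s: 18.35
position: [0.471, 0.0337, 0.2902]
tool_rot: [0.82, 0.572, 0.0, -0.001]
ft_force: [0.8, -1.1, -0.5]
opening: 0.0425
grip_force: 0.0
```

play_rows(
  plan=[
    [0, 0, 0.07, -0.05, 0.3, 0, 0.5],
    [0, 0, 0.15, -0.1, 0.6, 0, 0.5],
    [0, 0, 0.19, -0.165, 0.83, -0.2, 0.5],
    [0, 0, 0.19, -0.165, 0.83, -0.4, 0.5],
    [0, 0, 0.19, -0.165, 0.83, -0.4, 0.5],
  ],
)

```text
time_s: 18.85
position: [0.4458, 0.1535, 0.2276]
tool_rot: [0.734, 0.679, -0.003, -0.0]
ft_force: [0.8, -1.1, 0.9]
opening: 0.0426
grip_force: 0.0
```

Run:
```python
from h import *
st();c=viewer.calibration('wrist');np.save('w10.npy',c['T']);shot('wrist','w10.png');st()
print(proj(c,[[.4466,.154,.092]]))
```

```text
t 18.85 p [0.4458 0.1535 0.2276] yang -0.078 z [-0.004 -0.003 -1.   ] F [ 0.8 -1.1  0.9] open 0.0426 grip 0.0 q7 [-0.86  0.19  0.52  2.02 -0.11  0.96 -0.36]
t 18.9 p [0.4469 0.153  0.2297] yang -0.079 z [-0.002 -0.002 -1.   ] F [ 1.  -0.1  1.2] open 0.0428 grip 0.0 q7 [-0.86  0.19  0.52  2.02 -0.11  0.96 -0.36]
[[327.21811706 185.94849601]]
```

View pics/w10.png

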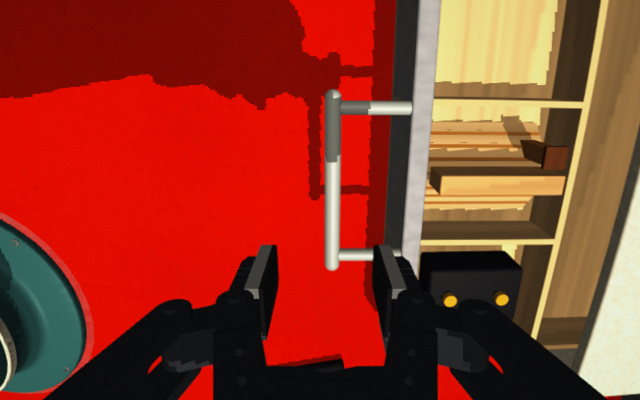

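The handle bar is at (333,180), about 4 mm further in than predicted. The plain roof stands upright in the middle bay and the battery box is in place.

play_rows(
  plan=[
    [0, 0, 0, 0.02, 0, -0.3, 0.5],
    [0, 0, 0, 0.02, 0, -0.6, 0.5],
    [0, 0, 0, 0.02, 0, -0.8, 0.5],
    [0, 0, 0, 0.02, 0, -0.87, 0.5],
    [0, 0, 0, 0.02, 0, -0.87, 0.2],
    [0, 0, 0, 0.02, 0, -0.87, 0],
    [0, 0, 0, 0.02, 0, -0.87, 0],
    [0, 0, 0, 0.02, 0, -0.87, 0],
  ],
)

```text
time_s: 19.7
position: [0.4511, 0.1544, 0.1017]
tool_rot: [0.734, 0.679, 0.001, 0.0]
ft_force: [-0.3, -4.4, 10.4]
opening: 0.0106
grip_force: 39.5
```

play_rows(
  plan=[
    [0, 0, 0, 0.04, -0.003, 0, 0],
    [0, 0, 0, 0.12, -0.009, 0, 0],
    [0, 0, 0, 0.24, -0.018, 0, 0],
    [0, 0, 0, 0.38, -0.028, 0, 0],
    [0, 0, 0, 0.52, -0.038, 0, 0],
    [0, 0, 0, 0.66, -0.048, 0, 0],
    [0, 0, 0, 0.78, -0.057, 0, 0],
    [0, 0, 0, 0.87, -0.064, 0, 0],
  ],
)

```text
time_s: 20.5
position: [0.5821, 0.1441, 0.1017]
tool_rot: [0.734, 0.679, 0.001, 0.001]
ft_force: [-2.1, -4.0, 7.4]
opening: 0.0103
grip_force: 39.8
```

play_rows(
  plan=[
    [0, 0, 0, 0.06, -0.004, 0, 0],
    [0, 0, 0, 0.11, -0.008, 0, 0],
    [0, 0, 0, 0.14, -0.01, 0, 0],
    [0, 0, 0, 0.14, -0.01, 0, 0],
  ],
)

```text
time_s: 20.9
position: [0.6028, 0.1425, 0.1018]
tool_rot: [0.734, 0.679, 0.001, 0.001]
ft_force: [0.9, -5.7, 6.0]
opening: 0.0102
grip_force: 39.8
```

```bash
python3 -c "
from h import *
st()"
```

```text
t 20.9 p [0.6028 0.1425 0.1018] yang -0.077 z [ 0.003 -0.    -1.   ] F [ 0.9 -5.7  6. ] open 0.0102 grip 39.8 q7 [-0.6   0.62  0.43  1.76 -0.33  0.83 -0.09]
```

play_rows(
  plan=[
    [0, 0, 0, 0.03, -0.002, 0, 0],
    [0, 0, 0, 0.06, -0.004, 0, 0],
    [0, 0, 0, 0.085, -0.006, 0, 0],
    [0, 0, 0, 0.1, -0.007, 0, 0],
    [0, 0, 0, 0.11, -0.008, 0, 0],
    [0, 0, 0, 0.12, -0.009, 0, 0],
    [0, 0, 0, 0.12, -0.009, 0, 0],
  ],
)

```text
time_s: 21.6
position: [0.6172, 0.1414, 0.1016]
tool_rot: [0.734, 0.679, -0.002, -0.002]
ft_force: [-28.4, -6.4, 29.5]
opening: 0.0106
grip_force: 42.5
```

play_rows(
  plan=[
    [0, 0, 0, -0.015, 0.001, 0, 0],
    [0, 0, 0, -0.015, 0.001, 0, 0.25],
    [0, 0, 0, -0.015, 0.001, 0, 0.5],
    [0, 0, 0, -0.015, 0.001, 0, 0.5],
    [0, 0, 0, -0.015, 0.001, 0.3, 0.5],
    [0, 0, 0, -0.015, 0.001, 0.65, 0.5],
    [0, 0, 0, -0.015, 0.001, 1, 0.5],
  ],
)

```text
time_s: 22.3
position: [0.6168, 0.1419, 0.2466]
tool_rot: [0.734, 0.68, -0.0, -0.0]
ft_force: [0.0, 0.1, -0.9]
opening: 0.0429
grip_force: 0.0
```

play_rows(
  plan=[
    [0, 0, 0, -0.3, 0.1, 0.2, 0.5],
    [0, 0, 0, -0.6, 0.1, 0.4, 0.5],
    [0, 0, 0, -0.9, 0.1, 0.4, 0.5],
    [0, 0, 0, -0.9, 0.1, 0.4, 0.5],
  ],
)

```text
time_s: 22.7
position: [0.4784, 0.1574, 0.3061]
tool_rot: [0.733, 0.68, 0.001, -0.001]
ft_force: [1.4, -0.0, 0.4]
opening: 0.043
grip_force: 0.0
```

Run:
```python
from h import *
st();w,_=shot('wrist','w11.png');t,ct=shot('top','t11.png');s,_=shot('scene','s11.png')
w=cv2.imread('pics/w11.png');t=cv2.imread('pics/t11.png');s=cv2.imread('pics/s11.png')
cv2.imwrite('pics/c11.png',np.vstack([np.hstack([cv2.resize(w[:300,240:],(400,300)),cv2.resize(t[85:235,220:420],(400,300),interpolation=2)]),np.hstack([cv2.resize(s[150:330,180:420],(400,300),interpolation=2),cv2.resize(s[160:310,330:530],(400,300),interpolation=2)])]))
```

```text
t 22.7 p [0.4784 0.1574 0.3061] yang -0.074 z [-0.     0.003 -1.   ] F [ 1.4 -0.   0.4] open 0.043 grip 0.0 q7 [-0.84  0.16  0.52  1.86 -0.09  1.14 -0.36]
```

View pics/c11.png

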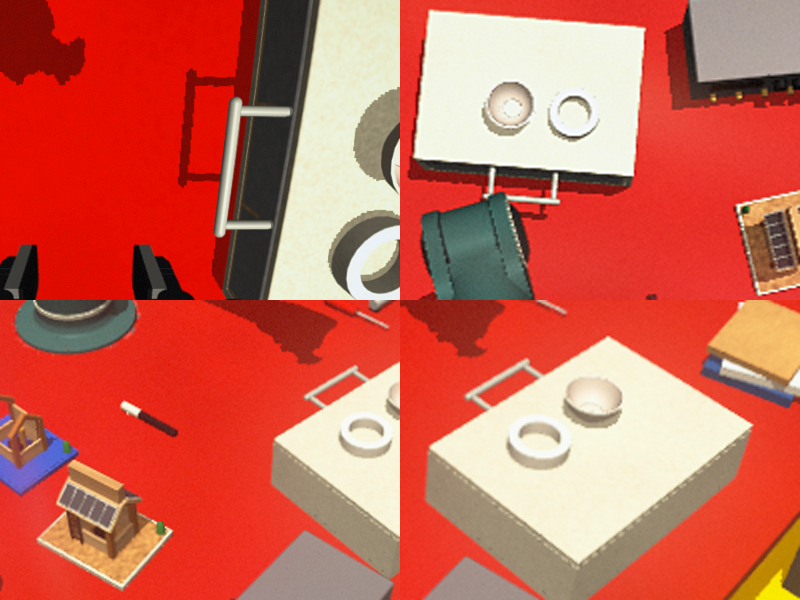

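The drawer front is flush, the house wears the solar roof, and the bowl, tape and marker are in place. Handing in.

```bash
python3 -c "
from h import *
st();print(workorder.job_done())"
```

```text
t 22.85 p [0.4825 0.1573 0.3053] yang -0.076 z [ 0.001  0.001 -1.   ] F [-0.2  0.2  0.2] open 0.0428 grip 0.0 q7 [-0.84  0.17  0.52  1.86 -0.09  1.14 -0.36]
the job is handed in; nothing more can be done
None
```

The job is handed in at 22.9 s: the plain roof is in the drawer's middle bay, the solar roof is seated on the house (within about 1 mm of where the plain roof sat), and the drawer is shut with the battery box in its bay, but I viewed 12 pictures, two over the limit of 10.

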